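# Kit the drive-swap tray to its printed layout

### The arm

A 6-joint arm with a two-finger parallel gripper is mounted at the origin on the work surface. World frame = base frame: x ahead of the robot, y to its left, z up, the work surface at z = 0. Lengths are in m, angles in degrees, forces in N, time in s.
With the tool pointing down it reaches from about 0.4 to 0.825 m from the base axis. Payload 7 kg.
Tool frame: the origin (TCP) lies between the finger pads; the fingertips stand 25 mm ahead of it and the grasp point (between the pads) lies 6 mm ahead of it; z points along the fingers, y is the line along which they close (so a half turn about z gives the same grasp; the last joint's range is limited). The gripper opens to 88 mm and grips with 3 to 60 N. Pads are 19 mm wide; open, the fingers measure 130 mm over their backs; the gripper's body (78 mm by 193 mm) begins 47 mm behind the grasp point.
Start: joints at [-52.133, 20.546, 0.682, 0, -70.136, -16.507], TCP at [0.246, -0.629, 0.252] pointing down, gripper open.
Joint ranges: [-176.03, 176.03], [-82.01, 121.73], [-58.28, 71.71], [-173.87, 95.51], [-174.79, -0.11], [-173.66, 173.66]. Speed limits (degrees/s): [136.94, 136.94, 172.46, 180, 180, 180].

### API

Orientations are given as [roll, pitch, yaw] about the fixed x, y, z axes, in that order (R = Rz(yaw) Ry(pitch) Rx(roll)).
In Python, from plant import r gives the robot as it stands.
- The arm moves only by the shell command python3 -m crank 'ROWS' [FORCE]. ROWS is JSON, a list of rows, each a list of 3 entries, a list of its own where there are three numbers: the turn, a rotation vector about the tool's x, y, z in degrees, then the shift along the tool's x, y, z in cm, then the closure, from -1 (fully open) to 1 (shut). In form: [[[wx, wy, wz], [dx, dy, dz], fingers], ...]. A call has 1 to 8 rows; each row shifts and turns the commanded pose from where the row before left it, along the tool's axes as they then stand; what a row does not reach is not made up. A row lasts 1/10 s, in which the tool goes at most 50 mm and 8.59 degrees, less where a joint would pass 70% of its speed; a pose out of reach is approached as far as the arm can. A call with a gripper value outside its range is refused whole. The fingers move at their own pace and stop on an object; FORCE is the grip in N (left out, the last holds). Time passes only in rows, so rows that do not move let the fingers close. It gives the time, the measured TCP pose, the force, the opening and the grip force at its end, in the units of the state.
- r.get_state(): the state, without advancing time (a new reading comes with each control period).
- r.capture(name): name is "scene" or "side" or "wrist"; returns a dict with "color" (420x560x3 uint8, red, green, blue), "range_z" (420x560 float32, m along the optical axis (not along the pixel's ray), 0 where there is no reading), "intrinsics" (3x3 intrinsics, pixels), "world_from_camera" (4x4, takes a point from camera to world coordinates); the wrist camera has in their place "hand_eye" (4x4, takes a point from camera to tool coordinates, whose origin is the TCP and whose axes are the flange's). Camera axes: x right, y down, z forward; pixel columns grow to the right and rows downward; lengths in m; the calibration is good to about 2 mm. A picture is of the moment at which its call begins: read the wrist's pose just before it.
- r.close_job(): hands the job in; it is judged then, once.
The state is a dict: "time_s": time; "joints": joint angles; "qd": joint speeds; "joint_torque": joint torques, N m; "tcp_pos": TCP position; "eef_rot": TCP orientation; "contact_force": force on the tool from outside, world axes, zero at the start; "moment": the same for the moment, N m; "gripper_width": finger opening in m; "gripper_force": force on a finger pad.
Only numpy, scipy, OpenCV 4.12 (cv2) and the standard library are available. Lean on these libraries where they do the work, as an engineer would, in place of code of your own. Each camera call takes 0.05 s, during which the arm holds its last target. There are 200 camera calls.

### The job

Lay out the grey tray as drawn on its card: the blue-ended drive standing upright on the narrow outline with its blue end at the blue end of the drawing, the grey bumper case lying flat on the grey rectangle, and the red screwdriver lying on the screwdriver drawing with its tip the way the drawn tip points. Set each one down gently, centred and square in its own outline, without dropping it or letting the drive tip over, and leave the yellow-ended and green-ended drives where they stand.

Things in the scene. Friction and masses are not known exactly. Their poses are not given: they have to be found in the camera images.
- tray: (All sizes in mm.) Shallow grey tray, fixed to the shelf, 205 (x) x 310 (y) outside, 14 high, walls 4 and floor 4 thick, lined with a white card that carries three drawings side by side along its y, 95 apart, one in the middle; which drawing is where changes. A fixed aluminium drive dock, 45 tall, stands well beyond the work and is not used. Origin at the centre of its underside, z up
- mark_drive: drawing for the drive: black-lined narrow rectangle, 117 (x) x 34 (y) inside the 3-wide line, its +x end filled blue. It is flat print (under 1 mm thick) on the tray's floor and fixed to the tray; origin on the tray's floor, z up. The drive belongs with its origin on this origin, its x along this x (blue end towards +x)
- mark_case: drawing for the bumper case: black-lined rectangle filled grey, 102 (x) x 58 (y) inside the 3-wide line. It is flat print (under 1 mm thick) on the tray's floor and fixed to the tray; origin on the tray's floor, z up. The case belongs with its origin here and its x along this x, either way round
- mark_driver: drawing for the screwdriver, 0 being the middle of the screwdriver's whole length: black-lined rectangle filled red for the handle, 97 x 36 inside, centred at x = -35, with a narrow white black-lined bar for the shank reaching to x = +77. It is flat print (under 1 mm thick) on the tray's floor and fixed to the tray; origin on the tray's floor, z up. The screwdriver belongs with its origin here and its x along this x (tip towards +x)
- drive: black plastic external drive, a plain block 105 long (x) x 22 thick (y) x 62 tall (z), about 220 g (150 to 310), standing upright on a long narrow side; origin at the centre of its underside, z up; its +x end is wrapped by a 12-wide blue band. This is the one to kit. Grip it across its thickness
- drive_blue_end (a point): middle of the blue end face of the drive (x = +52.5, z = 31 in the drive's frame)
- drive_y: black plastic external drive, a plain block 105 long (x) x 22 thick (y) x 62 tall (z), about 220 g (150 to 310), standing upright on a long narrow side; origin at the centre of its underside, z up; its +x end has a yellow band. Leave alone
- drive_g: black plastic external drive, a plain block 105 long (x) x 22 thick (y) x 62 tall (z), about 220 g (150 to 310), standing upright on a long narrow side; origin at the centre of its underside, z up; its +x end has a green band. Leave alone
- case: closed mid-grey hard-plastic bumper case, a rounded block 90 (x) x 46 (y) x 30 tall, about 120 g, lying flat; origin at the centre of its underside, z up
- screwdriver: small screwdriver lying flat, 155 long along x, about 70 g: squared red handle 85 long x 24 wide x 22 high from x = -77.5 to +7.5, then a steel shank 6.4 thick to x = +77.5, its axis 11 above the underside; origin at the middle of the whole length, at the level of the handle's underside, z up
- screwdriver_tip (a point): end of the screwdriver's shank (x = +77.5, z = 11 in its frame)
- screwdriver_grip (a point): point on the handle's axis about over the centre of mass (x = -22, z = 11 in the screwdriver's frame): grip here, across the 24 width

How it is judged:
By the outcome, as a careful person would: the job done as asked, in the order asked, and still so for the second after the job is handed in, with the robot touching nothing.
It also fails if it takes over 72 s, if anything falls off the work surface, if the arm or the gripper's body presses on something with over 40 N, if the wrist force passes 120 N, or if a joint passes its speed limit or range.

## Working session

There is one attempt and no reset: what is moved stays moved. The work goes in short steps, Python scripts to look and compute and a shell command to move; the robot and the scene stay as the last step left them, time stands still between calls to the robot, and variables do not carry over. Pictures are saved under pics/ and viewed, at most 10 in all, crops included, and the job is handed in when it is done.

```bash
ls; mkdir -p pics
python3 - <<'E'
from plant import r
import cv2,numpy as np
print(r.get_state())
a=r.capture("scene");b=r.capture("side")
for n,c in(("scene",a),("side",b)):
    print(n,c["intrinsics"].tolist(),np.round(c["world_from_camera"],3).tolist(), (c["range_z"]>0).mean())
    np.savez(f"pics/{n}.npz",**c)
cv2.imwrite("pics/a.png",cv2.cvtColor(a["color"],cv2.COLOR_RGB2BGR))
cv2.imwrite("pics/b.png",cv2.cvtColor(b["color"],cv2.COLOR_RGB2BGR))
E
```

```text
pics
{'time_s': 0.0, 'joints': array([-5.21330148e+01,  2.05914846e+01,  6.31565918e-01, -2.08438398e-02,
       -7.01367864e+01, -1.65059475e+01]), 'qd': array([-0.02909925, -0.10207582,  0.08872695,  0.02287156, -0.04758261,
       -0.02146064]), 'joint_torque': array([-6.37036428e-04, -5.82716954e+01,  2.93052721e+01,  6.99712291e+00,
        6.82882121e-03, -1.67053158e-04]), 'tcp_pos': array([ 0.24565566, -0.62820134,  0.25060306]), 'eef_rot': array([ 1.79901713e+02, -8.69125965e-03, -1.58646054e+02]), 'contact_force': array([ 0.13058696, -0.20965657,  0.25799959]), 'moment': array([0.01967977, 0.04086578, 0.03647383]), 'gripper_force': 0.0, 'gripper_width': 0.08755888427341624}
scene [[391.233401470499, 0.0, 274.9939537626075], [0.0, 391.233401470499, 210.81212383446118], [0.0, 0.0, 1.0]] [[-0.864, 0.33, -0.379, 0.839], [0.502, 0.537, -0.678, 0.568], [-0.02, -0.776, -0.63, 0.561], [0.0, 0.0, 0.0, 1.0]] 0.9960246598639456
side [[486.29913194884546, 0.0, 289.5155990890076], [0.0, 486.29913194884546, 208.32557787198678], [0.0, 0.0, 1.0]] [[-0.998, -0.055, 0.041, 0.471], [-0.068, 0.72, -0.691, 0.926], [0.009, -0.692, -0.722, 0.988], [0.0, 0.0, 0.0, 1.0]] 0.9958418367346938
```

View pics/a.png

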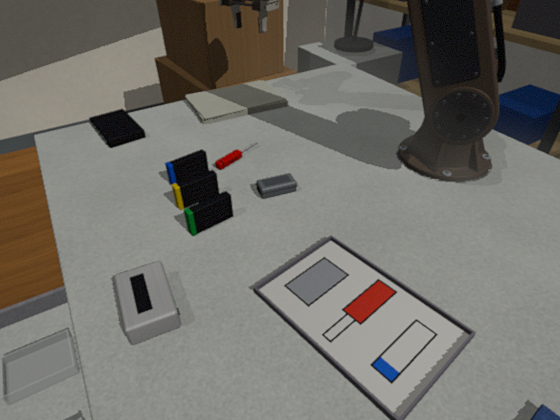

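View pics/b.png

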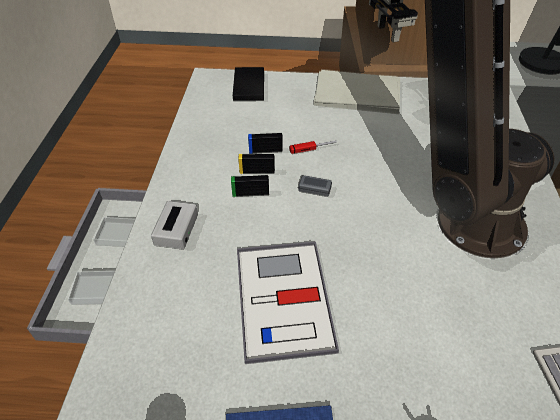

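The scene shows the three drives (blue 188,167; yellow 195,188; green 208,212), the red screwdriver (235,157), the case (277,185) and the tray in front. The tray drawings are grey (317,281), red (365,302) and blue-ended (405,350). In the side view, all three drives have their coloured ends on the left (+x), and the screwdriver tip points towards -x.

```bash
cat > h.py <<'E'
import numpy as np,cv2
def cloud(c,T=None):
    T=c["world_from_camera"] if T is None else T
    K=c["intrinsics"];z=c["range_z"];v,u=np.indices(z.shape)
    P=np.stack([(u-K[0,2])/K[0,0]*z,(v-K[1,2])/K[1,1]*z,z],-1)
    return P@T[:3,:3].T+T[:3,3]
def plane(c,uv,h,T=None):
    T=c["world_from_camera"] if T is None else T
    K=c["intrinsics"];uv=np.asarray(uv,float).reshape(-1,2)
    d=np.c_[(uv-K[[0,1],[2,2]])/K[0,0],np.ones(len(uv))]@T[:3,:3].T
    return T[:3,3]+d*((h-T[2,3])/d[:,2])[:,None]
def masks(c):
    h,s,v=[x.astype(int) for x in cv2.split(cv2.cvtColor(c["color"],cv2.COLOR_RGB2HSV))]
    return dict(red=((h<8)|(h>172))&(s>150)&(v>70),blue=(h>100)&(h<128)&(s>150)&(v>60),
      yellow=(h>18)&(h<35)&(s>150)&(v>90),green=(h>45)&(h<85)&(s>120)&(v>50),dark=(v<60),grey=(v>60)&(v<150)&(s<60),white=(v>190)&(s<30))
def comps(m,amin=30):
    n,l,st,ce=cv2.connectedComponentsWithStats(m.astype(np.uint8))
    return [(st[i],ce[i],l==i) for i in range(1,n) if st[i,4]>=amin]
def rect(P):  # minAreaRect in mm : centre, long, short, angle of the long side
    (x,y),(w,h),a=cv2.minAreaRect(np.float32(P[:,:2]*1000))
    if w<h:w,h,a=h,w,a+90
    return np.round([x,y,w,h,(a+90)%180-90],1)
E
python3 - <<'E'
from h import *
for n in("scene","side"):
    c=dict(np.load(f"pics/{n}.npz"));W=cloud(c);M=masks(c)
    print(n)
    for k in("red","blue","yellow","green","grey"):
        for st,ce,m in comps(M[k],40):
            P=W[m];md=np.median(P,0)
            if not(0.2<md[0]<0.9 and -0.6<md[1]<0.6 and -.01<md[2]<.1) or st[4]>6000:continue
            print(k,st.tolist(),np.round(md,3),np.round(np.percentile(P[:,2],[5,95]),3),"rect z4:",rect(plane(c,np.argwhere(m)[:,::-1],.004)))
    ok=(W[...,0]>.2)&(W[...,0]<.9)&(W[...,1]>-.6)&(W[...,1]<.3)
    for nm,lo,hi in(("drive",.056,.067),("case",.024,.034)):
        for st,ce,m in comps(ok&(W[...,2]>lo)&(W[...,2]<hi),60): print(nm,st.tolist(),rect(W[m]),np.round(np.median(W[m],0),3))
E
```

```text
scene
red [216, 150, 26, 19, 237] [ 0.507 -0.271  0.019] [0.006 0.024] rect z4: [ 497.7 -291.3   97.9   38.7   20.2]
red [344, 281, 51, 42, 978] [0.491 0.273 0.005] [0.004 0.007] rect z4: [487.1 271.3  98.2  37.5  11.1]
blue [166, 162, 11, 22, 126] [ 0.666 -0.251  0.043] [0.016 0.064] rect z4: [ 654.1 -312.1  103.4   16.1   77.8]
blue [373, 357, 26, 24, 294] [0.552 0.382 0.005] [0.004 0.007] rect z4: [551.6 380.8  35.5  19.5 -79.3]
yellow [172, 184, 12, 26, 134] [ 0.683 -0.153  0.04 ] [0.006 0.063] rect z4: [ 671.2 -202.8  107.7   15.3   81. ]
green [184, 208, 13, 28, 158] [ 0.69  -0.053  0.042] [0.006 0.064] rect z4: [678.2 -99.   98.1  16.4  80.2]
grey [283, 256, 67, 51, 1604] [0.543 0.186 0.005] [0.004 0.007] rect z4: [539.5 184.2 110.9  66.7  11.2]
grey [321, 278, 77, 65, 341] [0.542 0.285 0.005] [0.004 0.007] rect z4: [516.9 277.  166.   43.8  11.1]
grey [370, 319, 68, 65, 348] [0.496 0.372 0.005] [0.004 0.007] rect z4: [502.8 371.7 125.   40.8  11.2]
drive [165, 149, 41, 19, 275] [ 622.  -265.4  103.9   25.4   10. ] [ 0.624 -0.262  0.062]
drive [171, 170, 45, 21, 331] [ 637.7 -
[... 2598 characters left out ...]
drive [231, 175, 38, 9, 246] [643.3 -67.8 104.4  28.5  10.1] [ 0.644 -0.065  0.062]
case [233, 84, 31, 13, 338] [ 713.8 -564.4  112.1   74.5    3.1] [ 0.715 -0.562  0.028]
case [314, 88, 81, 20, 644] [ 3.380e+02 -5.505e+02  2.761e+02  9.890e+01 -1.000e-01] [ 0.328 -0.551  0.026]
case [249, 144, 34, 5, 86] [ 618.3 -255.3  103.2   13.9    7.5] [ 0.623 -0.254  0.029]
case [250, 163, 25, 6, 67] [ 618.2 -157.4   72.4   15.8   11.6] [ 0.619 -0.156  0.029]
case [299, 175, 33, 17, 342] [460.3 -96.5  90.3  52.1 -12.9] [ 0.459 -0.094  0.03 ]
case [232, 187, 37, 6, 92] [642.3 -58.5 102.    9.9   7.7] [ 0.648 -0.057  0.029]
case [152, 208, 45, 37, 133] [798.2 109.3 147.3  67.9  51.3] [0.796 0.146 0.029]
```

```bash
cat >> h.py <<'E'
from scipy.spatial.transform import Rotation as Ro
def tool(r):
    s=r.get_state();T=np.eye(4);T[:3,:3]=Ro.from_euler("xyz",s["eef_rot"],degrees=True).as_matrix();T[:3,3]=s["tcp_pos"];return T,s
def go(r,x,y,z,yaw):
    """turn (deg, tool axes) first, then the shift (cm, in the turned axes) to bring the TCP there (mm), tool down"""
    T,s=tool(r);D=Ro.from_euler("xyz",[180,0,yaw],degrees=True).as_matrix()
    print("turn",np.round(Ro.from_matrix(T[:3,:3].T@D).as_rotvec(degrees=True),1),
      "then shift",np.round(D.T@(np.array([x,y,z])/1000-T[:3,3])*100,2),"t",round(s["time_s"],2),"j6",round(s["joints"][5],1),"now",np.round(s["tcp_pos"]*1000,1),np.round(s["eef_rot"],1))
def wrist(r,name=None):
    T,s=tool(r);c=r.capture("wrist");W=T@c["hand_eye"]
    if name: cv2.imwrite(f"pics/{name}.png",cv2.cvtColor(c["color"],cv2.COLOR_RGB2BGR))
    return c,W
E
python3 - <<'E'
from h import *
from plant import r
c,W=wrist(r);print(np.round(c["hand_eye"],3).tolist(),c["intrinsics"][0])
go(r,621,-264,250,-170)
E
```

```text
[[-0.001, -0.962, -0.274, 0.075], [1.0, -0.001, -0.001, -0.001], [0.001, -0.274, 0.962, -0.132], [0.0, 0.0, 0.0, 1.0]] [312.08526712   0.         285.78826417]
turn [ 0.1 -0.  11.4] then shift [-43.29  29.36   0.08] t 0.15 j6 -16.5 now [ 245.7 -628.3  250.8] [ 179.9   -0.  -158.6]
```

```bash
python3 -m crank '[[[0,0,5.7],[0,0,0],-1],[[0,0,5.7],[0,0,0],-1],[[0,0,0],[-3.94,2.67,0],-1],[[0,0,0],[-3.94,2.67,0],-1],[[0,0,0],[-3.94,2.67,0],-1],[[0,0,0],[-3.94,2.67,0],-1],[[0,0,0],[-3.94,2.67,0],-1],[[0,0,0],[-3.94,2.67,0],-1]]' >/dev/null; python3 -m crank '[[[0,0,0],[-3.94,2.67,0],-1],[[0,0,0],[-3.94,2.67,0],-1],[[0,0,0],[-3.94,2.67,0],-1],[[0,0,0],[-3.94,2.67,0],-1],[[0,0,0],[-3.94,2.67,0],-1],[[0,0,0],[0,0,0],-1],[[0,0,0],[0,0,0],-1]]'
python3 - <<'E'
from h import *
from plant import r
c,W=wrist(r,"w1");go(r,621,-264,250,-170)
P=cloud(c,W);np.savez("pics/w1.npz",W=W,**c)
for st,ce,m in comps((P[...,2]>.054)&(P[...,2]<.07),60): print("drive",st.tolist(),rect(P[m]),np.round(np.median(P[m],0),3))
M=masks(c)
for k in("blue","red","yellow"):
  for st,ce,m in comps(M[k],60): print(k,st.tolist(),np.round(np.median(P[m],0),3),rect(P[m]))
E
```

```text
time_s: 1.65
tcp_pos: [0.6225, -0.2631, 0.2506]
eef_rot: [180.0, -0.1, -169.9]
contact_force: [-0.8, -0.1, -0.8]
gripper_width: 0.0875
gripper_force: 0.0
turn [ 0.  -0.1  0. ] then shift [0.08 0.02 0.1 ] t 1.7 j6 -73.5 now [ 621.8 -264.   251. ] [ 1.8e+02 -1.0e-01 -1.7e+02]
drive [272, 135, 23, 98, 1999] [ 620.7 -268.5  104.5   22.     8.5] [ 0.618 -0.269  0.061]
drive [353, 167, 35, 93, 1768] [ 636.8 -168.8  104.5   22.8    4.9] [ 0.629 -0.171  0.06 ]
drive [434, 190, 38, 81, 1131] [640.3 -73.6  96.4  22.2   7.7] [ 0.62  -0.079  0.06 ]
blue [273, 223, 19, 9, 166] [ 0.666 -0.261  0.061] [ 665.9 -260.9   19.7   10.   -80.2]
red [274, 29, 31, 73, 1478] [ 0.497 -0.283  0.021] [ 505.  -280.3   86.6   23.5   19.1]
red [286, 101, 20, 12, 174] [ 0.538 -0.268  0.02 ] [ 538.3 -267.9   22.1    9.6  -69.2]
yellow [354, 250, 13, 9, 92] [ 0.683 -0.17   0.061] [ 648.8 -191.8   92.8   12.9   33.8]
```

View pics/w1.png

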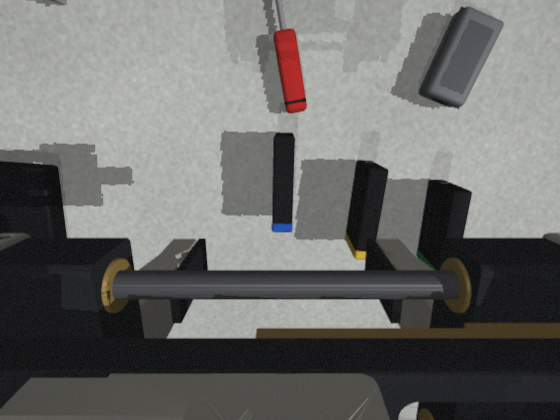

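The wrist view shows the blue-ended drive's top at (283,183), the red handle at (290,70), the case at (462,58), and the yellow and green drives to the right. The drive measures 104.5 x 22 at z 61, which fits. I'll go down onto it.

Run:
```python
from h import *
from plant import r
go(r,620.7,-268,46,-171.1)
```

```text
turn [ 0.  -0.1  1.1] then shift [ 0.17 -0.38 20.5 ] t 1.7 j6 -73.5 now [ 621.8 -264.   251. ] [ 1.8e+02 -1.0e-01 -1.7e+02]
```

```bash
python3 -m crank '[[[0,0,1.1],[0.17,-0.38,0],-1],[[0,0,0],[0,0,4.5],-1],[[0,0,0],[0,0,4.5],-1],[[0,0,0],[0,0,4.5],-1],[[0,0,0],[0,0,4],-1],[[0,0,0],[0,0,3],-1],[[0,0,0],[0,0,0],-1],[[0,0,0],[0,0,0],0.3]]' 20; python3 -m crank '[[[0,0,0],[0,0,0],1],[[0,0,0],[0,0,0],1],[[0,0,0],[0,0,0],1],[[0,0,0],[0,0,0],1],[[0,0,0],[0,0,0],1],[[0,0,0],[0,0,0],1],[[0,0,0],[0,0,0],1],[[0,0,0],[0,0,0],1]]' 20
```

```text
time_s: 2.5
tcp_pos: [0.6206, -0.2697, 0.0472]
eef_rot: [-180.0, -0.0, -171.2]
contact_force: [0.3, -0.7, 1.0]
gripper_width: 0.0837
gripper_force: 0.0
time_s: 3.3
tcp_pos: [0.6208, -0.2683, 0.0465]
eef_rot: [180.0, -0.0, -171.1]
contact_force: [-1.3, -0.7, 0.4]
gripper_width: 0.0221
gripper_force: 20.0
```

```bash
python3 -m crank '[[[0,0,0],[0,0,-1],1],[[0,0,0],[0,0,-3],1],[[0,0,0],[0,0,-4.5],1],[[0,0,0],[0,0,-4.5],1],[[0,0,0],[0,0,-3],1],[[0,0,0],[0,0,0],1]]'
python3 - <<'E'
from h import *
from plant import r
go(r,503.5,371.5,200,-169)
E
```

```text
time_s: 3.9
tcp_pos: [0.6232, -0.2692, 0.2131]
eef_rot: [-179.8, 0.5, -171.1]
contact_force: [0.7, 0.6, -0.8]
gripper_width: 0.022
gripper_force: 20.0
turn [-0.2  0.5 -2.1] then shift [-0.48 65.18  1.31] t 3.9 j6 -74.2 now [ 623.2 -269.2  213.1] [-179.8    0.5 -171.1]
```

```bash
python3 -m crank '[[[0,0,-2.1],[0,0,0],1],[[0,0,0],[0,2,0],1],[[0,0,0],[0,4,0],1],[[0,0,0],[0,4.5,0],1],[[0,0,0],[0,4.5,0],1],[[0,0,0],[0,4.5,0],1],[[0,0,0],[0,4.5,0],1],[[0,0,0],[0,4.5,0],1]]' >/dev/null; python3 -m crank '[[[0,0,0],[0,4.5,0],1],[[0,0,0],[0,4.5,0],1],[[0,0,0],[0,4.5,0],1],[[0,0,0],[0,4.5,0],1],[[0,0,0],[0,4.5,0],1],[[0,0,0],[0,4.5,0],1],[[0,0,0],[0,4.2,0],1],[[0,0,0],[0,3,0],1]]' >/dev/null;  python3 -m crank '[[[0,0,0],[-0.4,2.4,0],1],[[0,0,0],[0,0.5,0],1],[[0,0,0],[0,0,0],1],[[0,0,0],[0,0,0],1]]'
python3 - <<'E'
from h import *
from plant import r
c,W=wrist(r,"w2");go(r,503.5,371.5,150,-169)
P=cloud(c,W);M=masks(c)
for k in("blue","red","grey"):
  for st,ce,m in comps(M[k],150): print(k,st.tolist(),np.round(np.median(P[m],0),3),rect(plane(c,np.argwhere(m)[:,::-1],.004,W)))
for st,ce,m in comps((c["range_z"]<.25)&M["dark"]&(P[...,2]>.1)&(P[...,2]<.25),150): print("dk",st.tolist(),np.round(np.median(P[m],0),3))
E
```

```text
time_s: 5.9
tcp_pos: [0.4995, 0.3756, 0.2061]
eef_rot: [-180.0, -0.1, -169.1]
contact_force: [-0.0, 0.0, -2.1]
gripper_width: 0.0217
gripper_force: 20.0
turn [-0.  -0.  -0.1] then shift [-0.29 -0.45  5.63] t 5.95 j6 -133.9 now [499.8 375.3 206.3] [-180.    -0.  -169.1]
red [171, 109, 42, 92, 3179] [0.484 0.27  0.003] [486.9 270.2  96.6  36.9  11. ]
grey [0, 89, 457, 182, 11543] [0.489 0.158 0.004] [516.  294.8 515.8 201.7 -79.1]
grey [74, 142, 68, 91, 4649] [0.535 0.183 0.003] [539.7 184.  101.2  58.7  10.9]
grey [534, 233, 26, 38, 791] [0.452 0.447 0.25 ] [518.6 690.9  46.7  30.1  10.9]
grey [208, 237, 52, 34, 572] [0.492 0.354 0.2  ] [591.1 329.6  58.6  40.4 -81.8]
grey [45, 274, 52, 23, 944] [0.481 0.311 0.263] [668.1 143.6  60.   29.6 -83.1]
grey [235, 274, 94, 25, 1827] [0.471 0.365 0.263] [622.6 392.1 112.1  32.1 -80.1]
grey [0, 299, 114, 40, 2026] [0.501 0.293 0.255] [720.6 121.5 144.4  56.3 -79.1]
grey [241, 299, 22, 30, 295] [0.499 0.359 0.237] [666.5 362.8  41.4  25.9  10.9]
grey [310, 299, 22, 30, 316] [0.493 0.388 0.238] [650.3 446.4  41.4  25.6  10.9]
grey [472, 299, 88, 40, 1523] [0.473 0.451 0.253] [610.9 690.1 110.   56.2 -77.4]
grey [0, 373, 390, 47, 16929] [0.477 0.355 0.294] [809.2 304.5 538.4  78.2 -79. ]
grey [498, 401, 62, 19, 1049] [0.504 0.457 0.257] [745.  758.5  79.9  31.5 -79. ]
dk [252, 156, 68, 115, 6056] [0.465 0.368 0.22 ]
dk [250, 300, 72, 28, 1803] [0.507 0.376 0.221]
```

View pics/w2.png

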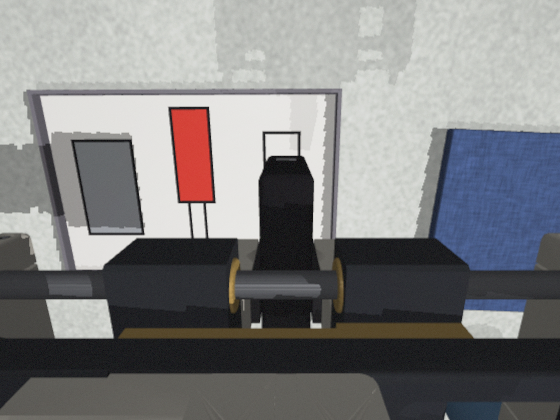

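The wrist view shows the tray with the grey mark at (108,187), the red mark at (192,155) and the top of the drive outline at (282,140). The drive hangs square between the fingers at (286,200). I'll check how the drive sits in the hand and then descend.

Run:
```python
from h import *
from plant import r
c,W=wrist(r);T,s=tool(r)
P=cloud(c,W);M=masks(c)
m=M["dark"]&(abs(P[...,2]-(T[2,3]+.0155))<.006);m[:, :240]=0;m[:,335:]=0;m[262:]=0
L=(P[m]-T[:3,3])@T[:3,:3]
print(m.sum(),"top in tool mm: x",np.percentile(L[:,0],[1,99])*1000,"y",np.percentile(L[:,1],[2,50,98])*1000)
print(np.argwhere(m)[:,0].min(), rect(L))
go(r,503.3,370.9,56,-169)
```

```text
4653 top in tool mm: x [16.57890438 52.63934997] y [-11.32635814  -1.1014946    8.90319831]
172 [34.  -1.3 38.  21.6  0.1]
turn [-0.  -0.  -0.1] then shift [-0.24 -0.5  15.06] t 6.0 j6 -133.8 now [500.  375.3 206.6] [-180.    -0.  -169.1]
```

```bash
python3 -m crank '[[[0,0,-0.1],[-0.24,-0.43,0],1],[[0,0,0],[0,0,3],1],[[0,0,0],[0,0,4],1],[[0,0,0],[0,0,4],1],[[0,0,0],[0,0,3],1],[[0,0,0],[0,0,1],1],[[0,0,0],[0,0,0],1],[[0,0,0],[0,0,0],1]]'
python3 - <<'E'
from h import *
from plant import r
go(r,503.4,371.6,51,-169)
E
```

```text
time_s: 6.8
tcp_pos: [0.5043, 0.3731, 0.0581]
eef_rot: [179.9, 0.1, -168.9]
contact_force: [0.6, -0.4, -1.5]
gripper_width: 0.022
gripper_force: 20.0
turn [0.1 0.1 0.1] then shift [ 0.12 -0.14  0.71] t 6.8 j6 -133.3 now [504.3 373.1  58.1] [ 1.799e+02  1.000e-01 -1.689e+02]
```

```bash
python3 -m crank '[[[0.1,0.1,0.1],[0.12,-0.14,0.2],1],[[0,0,0],[0,0,0.15],1],[[0,0,0],[0,0,0.1],1],[[0,0,0],[0,0,0.1],1],[[0,0,0],[0,0,0],1],[[0,0,0],[0,0,0],1]]'
python3 - <<'E'
from h import *
from plant import r
go(r,503.4,371.6,51,-169)
E
```

```text
time_s: 7.4
tcp_pos: [0.5023, 0.3711, 0.0511]
eef_rot: [-179.9, -0.1, -169.0]
contact_force: [-0.4, 0.6, -2.7]
gripper_width: 0.0222
gripper_force: 20.0
turn [-0.1 -0.1 -0. ] then shift [-0.12  0.03  0.01] t 7.4 j6 -133.4 now [502.3 371.1  51.1] [-1.799e+02 -1.000e-01 -1.690e+02]
```

```bash
python3 -m crank '[[[0,0,0],[-0.08,0.03,0],1],[[0,0,0],[0,0,0.05],1],[[0,0,0],[0,0,0],1],[[0,0,0],[0,0,0],1]]';python3 -m crank '[[[0,0,0],[0,0,0.05],1],[[0,0,0],[0,0,0],1],[[0,0,0],[0,0,0],1]]'
```

```text
time_s: 7.8
tcp_pos: [0.5031, 0.3714, 0.0505]
eef_rot: [-179.9, -0.1, -169.0]
contact_force: [-0.3, 0.1, -2.3]
gripper_width: 0.0216
gripper_force: 20.0
time_s: 8.1
tcp_pos: [0.5031, 0.3714, 0.0504]
eef_rot: [-179.9, -0.1, -169.0]
contact_force: [-2.3, -1.2, 3.9]
gripper_width: 0.0217
gripper_force: 20.0
```

```bash
python3 -m crank '[[[0,0,0],[0,0,0],0.45],[[0,0,0],[0,0,0],0.4],[[0,0,0],[0,0,0],0.3],[[0,0,0],[0,0,0],0.2],[[0,0,0],[0,0,0],0],[[0,0,0],[0,0,0],-0.2],[[0,0,0],[0,0,0],-0.2]]'; python3 -m crank '[[[0,0,0],[0,0,-1],-0.2],[[0,0,0],[0,0,-4],-0.2],[[0,0,0],[0,0,-4.5],-0.2],[[0,0,0],[0,0,-4.5],-1],[[0,0,0],[0,0,-4.5],-1],[[0,0,0],[0,0,-2],-1],[[0,0,0],[0,0,0],-1],[[0,0,0],[0,0,0],-1]]';python3 - <<'E'
from h import *
from plant import r
c,W=wrist(r,"w3");P=cloud(c,W);M=masks(c)
for st,ce,m in comps((P[...,2]>.058)&(P[...,2]<.074),100): print("drive",st.tolist(),rect(P[m]),np.round(np.median(P[m],0),3))
for k in("blue","red","grey"):
  for st,ce,m in comps(M[k]&(P[...,2]<.01),150): print(k,st.tolist(),rect(plane(c,np.argwhere(m)[:,::-1],.004,W)))
s=r.capture("side")
m=comps((lambda Q:(Q[...,2]>.06)&(Q[...,2]<.072)&(Q[...,1]>.25)&(Q[...,1]<.5)&(Q[...,0]>.3)&(Q[...,0]<.7))(cloud(s)),60)
for st,ce,q in m: print("side",st.tolist(),rect(cloud(s)[q]))
go(r,461,-99,250,-191.5)
E
```

```text
time_s: 8.8
tcp_pos: [0.5031, 0.3714, 0.05]
eef_rot: [-179.9, -0.1, -169.0]
contact_force: [0.8, 0.6, -0.7]
gripper_width: 0.0507
gripper_force: 0.0
time_s: 9.6
tcp_pos: [0.5032, 0.3718, 0.2559]
eef_rot: [-180.0, -0.1, -169.0]
contact_force: [-0.6, -0.0, -1.3]
gripper_width: 0.085
gripper_force: 0.0
drive [275, 138, 21, 96, 1973] [503.3 369.2 103.6  22.3  11.1] [0.5   0.369 0.065]
red [190, 107, 35, 82, 2458] [487.1 270.1  97.7  37.1  11.1]
grey [349, 0, 55, 58, 1223] [322.1 435.8  58.2  56.3 -79.1]
grey [0, 84, 316, 154, 5457] [489.5 169.8 441.3 155.5 -46.8]
grey [71, 95, 94, 143, 5127] [533.6 167.7 177.1  93.6  11. ]
grey [208, 94, 126, 157, 1591] [508.1 346.8 196.7 159.7  10.9]
grey [187, 105, 36, 131, 340] [517.4 270.4 164.7  41.3   7.2]
grey [395, 118, 165, 136, 2043] [444.  564.2 229.  124.5 -34.2]
grey [218, 127, 58, 98, 3713] [515.3 319.9 122.9  69.4  13.7]
grey [271, 129, 31, 78, 421] [492.9 368.8  96.1  36.8  11.1]
grey [210, 268, 152, 3, 158] [627.8 393.7 205.4   3.  -79.1]
side [264, 313, 50, 15, 484] [503.2 373.3 104.9  25.2  10.7]
turn [-0.2 -0.2 22.4] then shift [ -5.28 -46.93   0.41] t 9.7 j6 -133.3 now [502.9 371.4 254.1] [-179.9   -0.2 -169.1]
```

```bash
python3 -m crank '[[[0,0,7.5],[0,0,0],-1],[[0,0,7.5],[0,0,0],-1],[[0,0,7.4],[0,0,0],-1],[[0,0,0],[-0.3,-3,0],-1],[[0,0,0],[-0.5,-4.5,0],-1],[[0,0,0],[-0.5,-4.5,0],-1],[[0,0,0],[-0.5,-4.5,0],-1],[[0,0,0],[-0.5,-4.5,0],-1]]' >/dev/null; python3 -m crank '[[[0,0,0],[-0.5,-4.5,0],-1],[[0,0,0],[-0.5,-4.5,0],-1],[[0,0,0],[-0.5,-4.5,0],-1],[[0,0,0],[-0.5,-4.5,0],-1],[[0,0,0],[-0.6,-4,0],-1],[[0,0,0],[-0.6,-3.5,0],-1],[[0,0,0],[0,0,0],-1],[[0,0,0],[0,0,0],-1]]'
python3 - <<'E'
from h import *
from plant import r
c,W=wrist(r);go(r,461,-99,250,-191.5)
P=cloud(c,W)
for st,ce,m in comps((P[...,2]>.026)&(P[...,2]<.034),100): print("case",st.tolist(),rect(P[m]),np.round(np.median(P[m],0),3))
E
```

```text
time_s: 11.3
tcp_pos: [0.4644, -0.0957, 0.2551]
eef_rot: [-179.8, -0.2, 168.4]
contact_force: [0.8, 1.0, -0.8]
gripper_width: 0.0872
gripper_force: 0.0
turn [-0.2 -0.1  0. ] then shift [ 0.28 -0.47  0.53] t 11.35 j6 -113.9 now [464.6 -94.9 255.3] [-1.798e+02 -1.000e-01  1.685e+02]
case [260, 140, 40, 75, 2766] [ 459.6 -103.9   88.3   44.8  -10.9] [ 0.458 -0.103  0.029]
```

Run:
```python
from h import *
from plant import r
go(r,460.3,-102.6,29,169)
```

```text
turn [-0.2 -0.1 -0.5] then shift [ 0.28 -0.83 22.63] t 11.35 j6 -113.9 now [464.6 -94.9 255.3] [-1.798e+02 -1.000e-01  1.685e+02]
```

```bash
python3 -m crank '[[[-0.2,-0.1,-0.5],[0.28,-0.83,0],-1],[[0,0,0],[0,0,4.5],-1],[[0,0,0],[0,0,4.5],-1],[[0,0,0],[0,0,4.5],-1],[[0,0,0],[0,0,4],-1],[[0,0,0],[0,0,3],-1],[[0,0,0],[0,0,1.6],-1],[[0,0,0],[0,0,0.4],-1]]' >/dev/null; python3 -m crank '[[[0,0,0],[0,0,0],-1],[[0,0,0],[0,0,0],-1]]'
python3 - <<'E'
from h import *
from plant import r
go(r,460.3,-102.6,29,169)
E
```

```text
time_s: 12.35
tcp_pos: [0.4616, -0.1018, 0.032]
eef_rot: [179.9, 0.1, 169.1]
contact_force: [0.1, -0.8, 0.5]
gripper_width: 0.0877
gripper_force: 0.0
turn [0.1 0.1 0.1] then shift [ 0.11 -0.1   0.3 ] t 12.35 j6 -112.3 now [ 461.6 -101.8   32. ] [1.799e+02 1.000e-01 1.691e+02]
```

```bash
python3 -m crank '[[[0.1,0.1,0.1],[0.1,-0.1,0.3],-1],[[0,0,0],[0,0,0],-0.2],[[0,0,0],[0,0,0],0],[[0,0,0],[0,0,0],0.2],[[0,0,0],[0,0,0],1],[[0,0,0],[0,0,0],1],[[0,0,0],[0,0,0],1],[[0,0,0],[0,0,0],1]]' 15
python3 - <<'E'
from h import *
from plant import r
go(r,460.3,-102.6,29,169)
E
python3 -m crank '[[[0,0,0],[0,0,0],1],[[0,0,0],[0,0,-1],1],[[0,0,0],[0,0,-3],1],[[0,0,0],[0,0,-4.5],1],[[0,0,0],[0,0,-4.5],1],[[0,0,0],[0,0,-4],1],[[0,0,0],[0,0,-1],1],[[0,0,0],[0,0,0],1]]'
python3 - <<'E'
from h import *
from plant import r
go(r,539.9,184.9,210,-169)
E
```

```text
time_s: 13.15
tcp_pos: [0.4598, -0.1029, 0.0281]
eef_rot: [-180.0, -0.1, 169.0]
contact_force: [-0.4, -0.4, 1.2]
gripper_width: 0.0457
gripper_force: 15.0
turn [-0.  -0.1 -0. ] then shift [-0.05  0.04 -0.09] t 13.15 j6 -112.5 now [ 459.8 -102.9   28.1] [-1.80e+02 -1.00e-01  1.69e+02]
time_s: 13.95
tcp_pos: [0.4605, -0.1028, 0.2102]
eef_rot: [179.9, 0.2, 169.0]
contact_force: [-0.5, 0.2, -2.6]
gripper_width: 0.0457
gripper_force: 15.0
turn [  0.    0.2 -22. ] then shift [-1.328e+01  2.672e+01  2.000e-02] t 13.95 j6 -112.5 now [ 460.5 -102.8  210.2] [179.9   0.2 169. ]
```

```bash
python3 -m crank '[[[0,0,-7.5],[0,0,0],1],[[0,0,-7.5],[0,0,0],1],[[0,0,-7],[0,0,0],1],[[0,0,0],[-1.5,3,0],1],[[0,0,0],[-2.1,4.3,0],1],[[0,0,0],[-2.1,4.3,0],1],[[0,0,0],[-2.1,4.3,0],1],[[0,0,0],[-2.1,4.3,0],1]]' >/dev/null; python3 -m crank '[[[0,0,0],[-2.1,4.2,0],1],[[0,0,0],[-1.28,2.32,0],1],[[0,0,0],[0,0,0],1],[[0,0,0],[0,0,0],1]]'
python3 - <<'E'
from h import *
from plant import r
c,W=wrist(r,"w4");T,s=tool(r);P=cloud(c,W);M=masks(c)
for k in("red",):
  for st,ce,m in comps(M[k]&(P[...,2]<.01),150): print(k,st.tolist(),rect(plane(c,np.argwhere(m)[:,::-1],.004,W)))
m=(abs(P[...,2]-(T[2,3]+.002))<.006);m[262:]=0
for st,ce,q in comps(m,100): print("top in tool",st.tolist(),rect((P[q]-T[:3,3])@T[:3,:3]))
go(r,539.8,185,36,-169)
E
```

```text
time_s: 15.15
tcp_pos: [0.5383, 0.1846, 0.2055]
eef_rot: [-179.9, -0.3, -169.0]
contact_force: [-0.2, -1.0, -1.3]
gripper_width: 0.046
gripper_force: 15.0
red [356, 108, 41, 93, 3201] [487.4 270.   97.3  36.9  11. ]
top in tool [228, 183, 116, 79, 7684] [26.8 -1.  53.1 37.6 89.4]
top in tool [200, 253, 24, 9, 173] [ 11.2 -34.5  10.8   3.3 -74.3]
top in tool [347, 253, 25, 9, 174] [11.1 32.9 10.9  3.6 77.7]
turn [-0.1 -0.3 -0. ] then shift [-0.16  0.07 17.  ] t 15.2 j6 -117.5 now [538.4 184.  206. ] [-179.9   -0.3 -169. ]
```

View pics/w4.png

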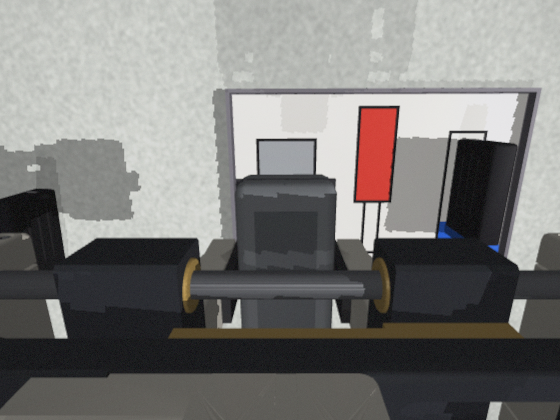

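The wrist view shows the case square in the hand over the grey mark (285,155), with the placed drive upright on its outline at (485,195). Lowering.

```bash
python3 -m crank '[[[-0.1,-0.3,0],[-0.16,0.07,0],1],[[0,0,0],[0,0,3],1],[[0,0,0],[0,0,4.5],1],[[0,0,0],[0,0,4.5],1],[[0,0,0],[0,0,3],1],[[0,0,0],[0,0,2],1],[[0,0,0],[0,0,0],1],[[0,0,0],[0,0,0],1]]'
python3 - <<'E'
from h import *
from plant import r
go(r,539.8,185,33,-169)
E
```

```text
time_s: 16.0
tcp_pos: [0.5418, 0.1855, 0.0384]
eef_rot: [179.9, 0.2, -169.1]
contact_force: [0.0, 0.4, -0.4]
gripper_width: 0.0461
gripper_force: 15.0
turn [ 0.1  0.2 -0.1] then shift [ 0.2  -0.01  0.54] t 16.0 j6 -117.6 now [541.8 185.5  38.4] [ 179.9    0.2 -169.1]
```

```bash
python3 -m crank '[[[0.1,0.2,-0.1],[0.15,0,0.2],1],[[0,0,0],[0,0,0.15],1],[[0,0,0],[0,0,0.1],1],[[0,0,0],[0,0,0],1],[[0,0,0],[0,0,0],1]]'
python3 - <<'E'
from h import *
from plant import r
go(r,539.8,185,32,-169)
E
```

```text
time_s: 16.5
tcp_pos: [0.5402, 0.1859, 0.0337]
eef_rot: [180.0, 0.1, -168.9]
contact_force: [0.1, -0.4, -1.4]
gripper_width: 0.0459
gripper_force: 15.0
turn [0.  0.1 0.1] then shift [ 0.05 -0.08  0.17] t 16.5 j6 -117.6 now [540.2 185.9  33.7] [ 1.800e+02  1.000e-01 -1.689e+02]
```

```bash
python3 -m crank '[[[0,0.1,0.1],[0.05,-0.08,0.08],1],[[0,0,0],[0,0,0],1],[[0,0,0],[0,0,0],1]]';python3 -m crank '[[[0,0,0],[0,0,0.06],1],[[0,0,0],[0,0,0],1],[[0,0,0],[0,0,0],1]]'
```

```text
time_s: 16.8
tcp_pos: [0.5397, 0.1849, 0.0326]
eef_rot: [-180.0, -0.1, -169.0]
contact_force: [0.2, -1.2, -0.5]
gripper_width: 0.0457
gripper_force: 15.0
time_s: 17.1
tcp_pos: [0.5398, 0.1849, 0.0321]
eef_rot: [-180.0, -0.1, -169.0]
contact_force: [-1.2, 0.0, 1.2]
gripper_width: 0.0456
gripper_force: 15.0
```

```bash
python3 -m crank '[[[0,0,0],[0,0,0.04],1],[[0,0,0],[0,0,0],1],[[0,0,0],[0,0,0],1]]'; python3 -m crank '[[[0,0,0],[0,0,0],-0.06],[[0,0,0],[0,0,0],-0.12],[[0,0,0],[0,0,0],-0.2],[[0,0,0],[0,0,0],-0.26],[[0,0,0],[0,0,0],-0.26]]'; python3 -m crank '[[[0,0,0],[0,0,-1],-0.26],[[0,0,0],[0,0,-4],-0.26],[[0,0,0],[0,0,-4.5],-0.26],[[0,0,0],[0,0,-4.5],-1],[[0,0,0],[0,0,-4.5],-1],[[0,0,0],[0,0,-3.2],-1],[[0,0,0],[0,0,0],-1],[[0,0,0],[0,0,0],-1]]';python3 - <<'E'
from h import *
from plant import r
c,W=wrist(r);P=cloud(c,W);M=masks(c)
for st,ce,m in comps((P[...,2]>.028)&(P[...,2]<.039),300): print("case",st.tolist(),rect(P[m]),np.round(np.median(P[m],0),3))
for st,ce,m in comps(M["red"]&(P[...,2]<.01),150): print("red",rect(plane(c,np.argwhere(m)[:,::-1],.004,W)))
go(r,520,-277,250,-160.5)
E
```

```text
time_s: 17.4
tcp_pos: [0.5398, 0.185, 0.0321]
eef_rot: [-180.0, -0.0, -169.0]
contact_force: [-3.0, -0.4, 5.7]
gripper_width: 0.046
gripper_force: 15.0
time_s: 17.9
tcp_pos: [0.5397, 0.1849, 0.0315]
eef_rot: [-180.0, -0.1, -169.0]
contact_force: [-0.2, 0.2, 0.2]
gripper_width: 0.0548
gripper_force: 0.0
time_s: 18.7
tcp_pos: [0.54, 0.1851, 0.25]
eef_rot: [179.9, 0.1, -169.1]
contact_force: [0.1, 0.4, -1.4]
gripper_width: 0.086
gripper_force: 0.0
case [435, 135, 31, 92, 462] [504.  359.1 105.8  17.6   1.5] [0.5   0.358 0.034]
case [265, 142, 41, 77, 3002] [539.3 183.1  89.   45.9  11.2] [0.537 0.183 0.033]
case [42, 183, 30, 55, 416] [620.8 -65.2  68.2  17.7  24. ] [ 0.618 -0.064  0.034]
red [487.3 269.9  97.2  36.9  11.1]
turn [ 0.  -0.1 -8.6] then shift [ 17.25 -42.88  -0.14] t 18.75 j6 -117.6 now [539.5 184.8 248.6] [ 1.800e+02 -1.000e-01 -1.691e+02]
```

```bash
python3 -m crank '[[[0,0,-8.1],[0,0,0],-1],[[0,0,0],[1.2,-2.8,0],-1],[[0,0,0],[1.7,-4.4,0],-1],[[0,0,0],[1.7,-4.4,0],-1],[[0,0,0],[1.7,-4.4,0],-1],[[0,0,0],[1.7,-4.4,0],-1],[[0,0,0],[1.7,-4.4,0],-1],[[0,0,0],[1.7,-4.4,0],-1]]' >/dev/null; python3 -m crank '[[[0,0,0],[1.7,-4.4,0],-1],[[0,0,0],[1.7,-4.4,0],-1],[[0,0,0],[1.7,-4.4,0],-1],[[0,0,0],[1.7,-3,0],-1],[[0,0,0],[1.4,-0.5,0],-1],[[0,0,0],[0,0,0],-1],[[0,0,0],[0,0,0],-1]]'
python3 - <<'E'
from h import *
from plant import r
c,W=wrist(r,"w5");P=cloud(c,W);M=masks(c)
m=M["red"]&(P[...,2]<.05)&(P[...,2]>.012)
uv=np.argwhere(m)[:,::-1]
for st,ce,q in comps(m,60): print(st.tolist(),np.median(P[q][:,2]))
print(rect(P[m]),rect(plane(c,uv,.021,W)))
go(r,493,-284,250,-161)
E
```

```text
time_s: 20.25
tcp_pos: [0.504, -0.3125, 0.2479]
eef_rot: [179.9, -0.1, -161.0]
contact_force: [0.8, 0.7, -0.1]
gripper_width: 0.0877
gripper_force: 0.0
[302, 154, 20, 61, 1146] 0.020367164295226337
[303, 216, 19, 7, 111] 0.02058155822542207
[ 503.2 -281.3   82.6   22.3   20.8] [ 502.6 -281.9   82.5   22.    20.7]
turn [ 0.  -0.1  0.1] then shift [ 0.16  3.04 -0.18] t 20.3 j6 -58.1 now [ 504.4 -312.2  248.2] [ 1.800e+02 -1.000e-01 -1.609e+02]
```

View pics/w5.png

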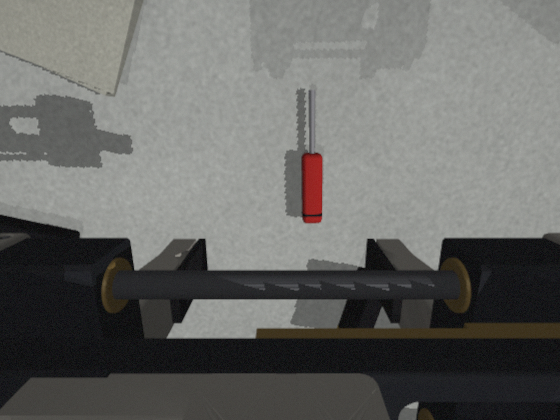

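The wrist view shows the handle at (312,187) with the tip pointing up the image at (312,88), towards the robot. Gripping at x = -22.

Run:
```python
from h import *
from plant import r
go(r,490.4,-285,30,-159.7)
```

```text
turn [ 0.  -0.1 -1.2] then shift [ 0.37  3.04 21.82] t 20.3 j6 -58.1 now [ 504.4 -312.2  248.2] [ 1.800e+02 -1.000e-01 -1.609e+02]
```

```bash
python3 -m crank '[[[0,0,-1.2],[0,0,0],-1],[[0,0,0],[0.37,3.04,0],-1],[[0,0,0],[0,0,4.5],-1],[[0,0,0],[0,0,4.5],-1],[[0,0,0],[0,0,4.5],-1],[[0,0,0],[0,0,4],-1],[[0,0,0],[0,0,3],-1],[[0,0,0],[0,0,1],-1]]' >/dev/null; python3 -m crank '[[[0,0,0],[0,0,0],-1],[[0,0,0],[0,0,0],-0.8]]'
python3 - <<'E'
from h import *
from plant import r
go(r,490.4,-285,30,-159.7)
E
```

```text
time_s: 21.3
tcp_pos: [0.4916, -0.2856, 0.0352]
eef_rot: [-179.9, 0.0, -159.7]
contact_force: [-0.0, -0.1, 1.1]
gripper_width: 0.0839
gripper_force: 0.0
turn [-0.1  0.   0. ] then shift [0.09 0.1  0.52] t 21.3 j6 -59.3 now [ 491.6 -285.6   35.2] [-179.9    0.  -159.7]
```

```bash
python3 -m crank '[[[-0.1,0,0],[0.09,0.1,0.5],-0.6],[[0,0,0],[0,0,0],0],[[0,0,0],[0,0,0],0.2],[[0,0,0],[0,0,0],1],[[0,0,0],[0,0,0],1],[[0,0,0],[0,0,0],1],[[0,0,0],[0,0,0],1],[[0,0,0],[0,0,0],1]]' 15
python3 - <<'E'
from h import *
from plant import r
go(r,490.4,-285,30,-159.7)
E
python3 -m crank '[[[0,0,0],[0,0,-1],1],[[0,0,0],[0,0,-3],1],[[0,0,0],[0,0,-4.5],1],[[0,0,0],[0,0,-4.5],1],[[0,0,0],[0,0,-4],1],[[0,0,0],[0,0,-1],1],[[0,0,0],[0,0,0],1]]'
python3 - <<'E'
from h import *
from plant import r
go(r,500.1,274,210,11)
E
```

```text
time_s: 22.1
tcp_pos: [0.4892, -0.2851, 0.0288]
eef_rot: [179.9, -0.1, -159.7]
contact_force: [0.4, 0.3, 0.6]
gripper_width: 0.024
gripper_force: 15.0
turn [ 0.1 -0.1 -0. ] then shift [-0.12 -0.04 -0.12] t 22.1 j6 -59.2 now [ 489.2 -285.1   28.8] [ 1.799e+02 -1.000e-01 -1.597e+02]
time_s: 22.8
tcp_pos: [0.4903, -0.2855, 0.2115]
eef_rot: [-180.0, 0.2, -159.7]
contact_force: [-0.6, -0.2, -0.6]
gripper_width: 0.0241
gripper_force: 15.0
turn [  -0.3   -0.  -170.7] then shift [ 11.64 -54.74   0.15] t 22.8 j6 -59.2 now [ 490.3 -285.5  211.5] [-180.     0.2 -159.7]
```

```bash
python3 -m crank '[[[0,0,-4],[0,0,0],1],[[0,0,-8],[0,0,0],1],[[0,0,-8],[0,0,0],1],[[0,0,-8],[0,0,0],1],[[0,0,-8],[0,0,0],1],[[0,0,-8],[0,0,0],1],[[0,0,-8],[0,0,0],1],[[0,0,-8],[0,0,0],1]]' >/dev/null; python3 -m crank '[[[0,0,-8],[0,0,0],1],[[0,0,-8],[0,0,0],1],[[0,0,-8],[0,0,0],1],[[0,0,-8],[0,0,0],1],[[0,0,-8],[0,0,0],1],[[0,0,-8],[0,0,0],1],[[0,0,-8],[0,0,0],1],[[0,0,-8],[0,0,0],1]]' >/dev/null; python3 -m crank '[[[0,0,-8],[0,0,0],1],[[0,0,-8],[0,0,0],1],[[0,0,-8],[0,0,0],1],[[0,0,-8],[0,0,0],1],[[0,0,-8],[0,0,0],1],[[0,0,-6.7],[0,0,0],1],[[0,0,0],[0,0,0],1],[[0,0,0],[0,0,0],1]]'
python3 - <<'E'
from h import *
from plant import r
go(r,500.1,274,210,11)
E
```

```text
time_s: 25.2
tcp_pos: [0.4889, -0.2851, 0.2075]
eef_rot: [-179.8, 0.2, 10.8]
contact_force: [0.4, -0.9, -0.5]
gripper_width: 0.0241
gripper_force: 15.0
turn [-0.2  0.2 -0.2] then shift [ 11.77 -54.66  -0.25] t 25.2 j6 111.3 now [ 488.9 -285.1  207.5] [-179.8    0.2   10.8]
```

```bash
python3 -m crank '[[[-0.2,0.2,-0.2],[0.9,-2.5,0],1],[[0,0,0],[0.9,-4.5,0],1],[[0,0,0],[0.9,-4.5,0],1],[[0,0,0],[0.9,-4.5,0],1],[[0,0,0],[0.9,-4.5,0],1],[[0,0,0],[0.9,-4.5,0],1],[[0,0,0],[0.9,-4.5,0],1],[[0,0,0],[0.9,-4.5,0],1]]' >/dev/null; python3 -m crank '[[[0,0,0],[0.9,-4.5,0],1],[[0,0,0],[0.9,-4.5,0],1],[[0,0,0],[0.9,-4.5,0],1],[[0,0,0],[0.9,-4.5,0],1],[[0,0,0],[0.97,-2.66,0],1],[[0,0,0],[0,0,0],1],[[0,0,0],[0,0,0],1]]'
python3 - <<'E'
from h import *
from plant import r
go(r,500.1,274,210,11)
c,W=wrist(r,"w6");T,s=tool(r);P=cloud(c,W);M=masks(c)
L=(P-T[:3,3])@T[:3,:3]*1000
m=(c["range_z"]<.25)&(P[...,2]>.15);m[262:]=0
for st,ce,q in comps(M["red"]&m,30): print("red held",st.tolist(),np.round(np.percentile(L[q],[1,50,99],axis=0),1).tolist())
q=m.copy();q[:,:265]=0;q[:,305:]=0
print("shank",np.round(np.percentile(L[q],[1,50,99.5],axis=0),1).tolist(),np.argwhere(q)[:,0].min())
for st,ce,q in comps(M["red"]&(P[...,2]<.01),60): print("red",st.tolist(),rect(plane(c,np.argwhere(q)[:,::-1],.004,W)))
E
```

```text
time_s: 26.7
tcp_pos: [0.4987, 0.2741, 0.2071]
eef_rot: [179.8, -0.0, 11.1]
contact_force: [0.1, 0.6, -0.7]
gripper_width: 0.024
gripper_force: 15.0
turn [ 0.2 -0.   0.1] then shift [ 0.13  0.04 -0.29] t 26.7 j6 52.4 now [498.7 274.1 207.1] [179.8  -0.   11.1]
red held [262, 210, 48, 52, 2290] [[4.3, -10.8, 6.9], [17.2, 0.5, 8.9], [26.3, 11.9, 23.3]]
shank [[4.8, -9.7, 6.7], [30.3, 0.1, 15.8], [95.6, 9.3, 23.7]] 4
red [269, 151, 11, 60, 583] [500.5 286.1  65.7  11.   12. ]
red [293, 151, 11, 60, 594] [505.4 260.1  65.8  10.7  11.4]
```

View pics/w6.png

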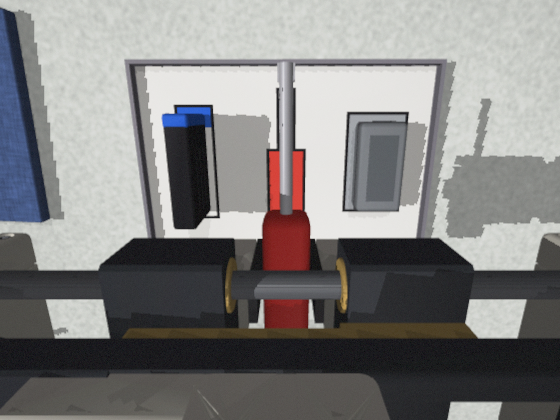

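The wrist view shows the screwdriver held level over the red mark (287,180), tip up the image (+x) along the drawn shank. The drive (190,165) and case (378,165) sit inside their outlines. Lowering.

```bash
python3 -m crank '[[[0.2,0,0.1],[0.31,0.05,0],1],[[0,0,0],[0,0,3],1],[[0,0,0],[0,0,4.5],1],[[0,0,0],[0,0,4.5],1],[[0,0,0],[0,0,3],1],[[0,0,0],[0,0,1.5],1],[[0,0,0],[0,0,0],1],[[0,0,0],[0,0,0],1]]'
python3 - <<'E'
from h import *
from plant import r
go(r,501.9,274.1,34,11)
E
```

```text
time_s: 27.55
tcp_pos: [0.5033, 0.2737, 0.0436]
eef_rot: [-179.9, -0.1, 11.0]
contact_force: [0.5, 0.3, -0.5]
gripper_width: 0.0241
gripper_force: 15.0
turn [-0.1 -0.1 -0. ] then shift [-0.13 -0.06  0.96] t 27.55 j6 52.9 now [503.3 273.7  43.6] [-1.799e+02 -1.000e-01  1.100e+01]
```

```bash
python3 -m crank '[[[-0.1,-0.1,0],[-0.13,-0.06,0.4],1],[[0,0,0],[0,0,0.3],1],[[0,0,0],[0,0,0.1],1],[[0,0,0],[0,0,0],1],[[0,0,0],[0,0,0],1]]'
python3 - <<'E'
from h import *
from plant import r
go(r,501.9,274.1,33,11)
E
```

```text
time_s: 28.05
tcp_pos: [0.5014, 0.2746, 0.0354]
eef_rot: [-180.0, -0.0, 11.1]
contact_force: [-0.3, -1.1, -0.5]
gripper_width: 0.0235
gripper_force: 15.0
turn [-0.  -0.   0.1] then shift [0.04 0.06 0.24] t 28.05 j6 52.7 now [501.4 274.6  35.4] [-180.    -0.    11.1]
```

```bash
python3 -m crank '[[[0,0,0.1],[0.04,0.05,0.1],1],[[0,0,0],[0,0,0],1],[[0,0,0],[0,0,0],1]]';python3 -m crank '[[[0,0,0],[0,0,0.08],1],[[0,0,0],[0,0,0],1],[[0,0,0],[0,0,0],1]]';python3 -m crank '[[[0,0,0],[0,0,0.06],1],[[0,0,0],[0,0,0],1],[[0,0,0],[0,0,0],1]]'
```

```text
time_s: 28.35
tcp_pos: [0.5018, 0.2741, 0.034]
eef_rot: [180.0, -0.0, 11.0]
contact_force: [-0.2, 1.0, -1.1]
gripper_width: 0.0236
gripper_force: 15.0
time_s: 28.65
tcp_pos: [0.5018, 0.2741, 0.0333]
eef_rot: [180.0, -0.0, 11.0]
contact_force: [-0.2, -0.8, -0.5]
gripper_width: 0.0235
gripper_force: 15.0
time_s: 28.95
tcp_pos: [0.5019, 0.2741, 0.0328]
eef_rot: [180.0, -0.0, 11.0]
contact_force: [-0.8, 0.4, 1.5]
gripper_width: 0.0241
gripper_force: 15.0
```

```bash
python3 -m crank '[[[0,0,0],[0,0,0.05],1],[[0,0,0],[0,0,0],1],[[0,0,0],[0,0,0],1]]'; python3 -m crank '[[[0,0,0],[0,0,0],0.42],[[0,0,0],[0,0,0],0.36],[[0,0,0],[0,0,0],0.25],[[0,0,0],[0,0,0],0.1],[[0,0,0],[0,0,0],0],[[0,0,0],[0,0,0],0]]'; python3 -m crank '[[[0,0,0],[0,0,-1],0],[[0,0,0],[0,0,-4],0],[[0,0,0],[0,0,-4.5],0],[[0,0,0],[0,0,-4.5],0],[[0,0,0],[0,0,-4.5],-1],[[0,0,0],[-3,0,-3],-1],[[0,0,0],[0,0,0],-1],[[0,0,0],[0,0,0],-1]]';python3 - <<'E'
from h import *
from plant import r
c,W=wrist(r,"w7");P=cloud(c,W);M=masks(c);np.savez("pics/w7.npz",W=W,**c)
for k,lo,hi in(("drive",.06,.072),("case",.029,.039),("driver",.018,.032)):
  for st,ce,m in comps((P[...,2]>lo)&(P[...,2]<hi)&(P[...,1]>.1)&(P[...,1]<.45)&(P[...,0]<.7)&((k!="driver")|M["red"]),300): print(k,st.tolist(),rect(P[m]),np.round(np.median(P[m],0),3))
print(r.get_state()["time_s"])
E
```

```text
time_s: 29.25
tcp_pos: [0.5018, 0.2741, 0.0328]
eef_rot: [180.0, -0.0, 11.0]
contact_force: [-2.4, -1.3, 7.7]
gripper_width: 0.0236
gripper_force: 15.0
time_s: 29.85
tcp_pos: [0.5018, 0.2741, 0.0321]
eef_rot: [180.0, -0.0, 11.0]
contact_force: [-0.4, -0.8, -0.7]
gripper_width: 0.0427
gripper_force: 0.0
time_s: 30.65
tcp_pos: [0.472, 0.2685, 0.249]
eef_rot: [-179.9, -0.2, 11.0]
contact_force: [-0.6, 0.3, -0.2]
gripper_width: 0.0703
gripper_force: 0.0
drive [176, 85, 31, 107, 2388] [502.9 370.1 104.3  23.1  10.6] [0.507 0.37  0.065]
case [350, 96, 46, 83, 3317] [538.3 184.   88.9  45.6  11.1] [0.541 0.185 0.033]
driver [276, 132, 21, 73, 1454] [485.5 270.4  84.2  24.   11.4] [0.489 0.271 0.024]
30.7
```

View pics/w7.png

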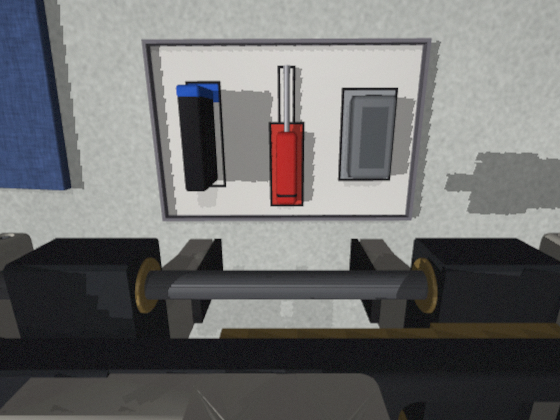

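The final view shows the screwdriver inside its drawing (287,160) with the tip the right way. The drive stands upright at (198,137) and the case is centred at (368,135). The measured positions agree with the drawings to about 1 mm.

```bash
python3 -c "
from plant import r
print(r.close_job())"
```

```text
the job is handed in; nothing more can be done
None
```

I laid out the tray as drawn and handed the job in at about 31 s: drive upright with its blue end right, case flat, screwdriver tip right, each measured within about 1 mm of centre, and the yellow and green drives not touched.

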